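Set the slicing guide's angle and load a salami

TASK

Get the sloping slicing guide ready for a salami. Pull the black spring plunger at the right end of its swinging trough, swing the trough to the next hole on the side where the tall thumb screw stands (not the side with the flat plug) and let the plunger snap fully into that hole. Then lay the shorter of the two salami sticks lengthwise in the trough, let go of it, and slide the white pusher along by its knob until the salami is held between the pusher and the end stop; leave everything else where it stands.

Things in the scene. Friction and masses are not known exactly. Their poses are not given: they have to be found in the camera images.
- guide: Fixed slicing guide: grey foot, sloping index plate at its right end with three holes 18 degrees apart, 94 mm from the pivot, and a level marker bar (top 48 mm up) at the far right. Origin on the worktop under the pivot, which is 62 mm up on the plane of the plate's top; x away from the robot, y left, z up. Plate and trough slope 28 degrees, falling to -x, the robot. Place and yaw vary.
- trough (a joint): Swing of the trough about the pivot below its middle (axis: the sloping plate's normal), rad, -0.40 to 0.40; light friction keeps it where left. Starts near 0, the middle hole; the other holes are at -0.314 and 0.314. Positive moves the right (plunger) end to the guide's +x, uphill, away from the robot.
- plunger (a joint): Lift of the plunger along the plate's normal, m; 0 = fully in. The 9 mm pin (round tip) goes 10.5 mm into a 13 mm hole, so the trough is locked until it is lifted over 10.5 mm; top of travel 18 mm. A spring pushes it in: 5.5 N at 0, 10 N at the top. Let go between holes it rides on the plate at 10.5 mm; a hole catches it within about 4 mm of its centre.
- pusher (a joint): Slide of the pusher along the trough, m; 0 = fully left, 0.046 = fully right; starts at 0 to 0.012 and stays where it is left (friction 1.5 N). With the short salami against the end stop it meets the salami at about 0.038.
- plunger_knob (a point): Middle of the plunger's round black knob, 31 mm in diameter, 32 mm high along its axis, the plate's normal (28 degrees off vertical, top towards the robot). On the axis, 14 mm below the knob's top; the housing's top (36 x 46 mm) is 26 mm below the point when the plunger is in. Axes as trough_seat; moves with the plunger, 94 mm from the pivot.
- trough_pointer (a point): Point on the trough's line, in the plane of the plate's top, 155 mm right of the pivot, beyond the small dark pointer at its right end. Seen from above it coincides with the thumb screw's origin when the trough is at the marked hole.
- trough_seat (a point): Where the salami's middle lies when in the trough and against the end stop: right over the pivot, 30.6 mm above it along the normal, 18.6 mm above the trough's floor. Axes, turning with the trough: x across it, uphill; y along it, to the left; z the sloping plate's normal. End stop: 60 mm to -y, 31 mm tall. Floor 18 mm wide, walls flare at 45 degrees to 43 mm apart, 11 mm high, open above.
- pusher_knob (a point): Middle of the pusher's round black knob, 26 mm in diameter, 28 mm high along the plate's normal; on its axis, 14 mm below its top, 49 mm above the trough's floor. The white block below it is 30 mm long, 34 mm wide, its top 28 mm above the floor. Axes as trough_seat; moves with the pusher.
- pusher_face (a point): Middle of the pusher's right face, 15 mm right of the knob's axis, 18.6 mm above the trough's floor. 98 mm left of the seat point with the pusher at 0; 60 mm left of it when it touches a salami that lies against the end stop.
- thumb_screw: Steel thumb screw, 18 mm in diameter, 24 mm tall, standing on the marker bar at one side of the trough's line, 155 mm from the pivot: it marks the next hole on that side. Origin in the middle of its underside. Fixed; on the near or the far side by turns.
- flat_plug: Flat steel plug, 18 mm in diameter, 3 mm high, on the marker bar on the other side: not the marked hole. Origin in the middle of its underside.
- salami_short: The shorter dry salami stick, 37 mm thick, 120 mm long, 0.1 to 0.2 kg, lying on the worktop left of the guide, in front of the slicer. From 216 mm up the slicer's tray overhangs the back of this strip: lean the tool's top 20 degrees or so towards the robot here. Origin on its underside in the middle, y along its length. Either end may go first.
- salami_short_mid (a point): Middle of the short salami, on its axis, 18 mm from the body's origin; same axes as the body.
- salami_long: The longer salami stick, 37 mm thick and 170 mm long, lying in line with the short one; leave it. Origin on its underside in the middle, y along its length. The two swap places.
- pepper_mill: Walnut pepper mill, 54 mm wide, 162 mm tall, between slicer and scale; leave it. Origin in the middle of its underside.
- paprika_tin: Round tin, 54 mm wide, 85 mm tall, behind the guide; leave it. Origin in the middle of its underside.
- cheese_wedge: Wedge of cheese, 56 x 81 mm, 41 mm tall, right of the guide; leave it. Origin in the middle of its underside.

How it is judged:
By the outcome, as a careful person would: the job done as asked, in the order asked, and still so for the second after the job is handed in, with the robot touching nothing.
It also fails if it takes over 67 s, if anything falls off the work surface, if the arm or the gripper's body presses on something with over 40 N, if the wrist force passes 120 N, or if a joint passes its speed limit or range.

ROBOT

A 6-joint arm with a two-finger parallel gripper is mounted at the origin on a cart in front of the work surface, level with it; the furniture and walls round the work are solid. World frame = base frame: x ahead of the robot, y to its left, z up, the work surface at z = 0. Lengths are in m, angles in rad, forces in N, time in s.
With the tool pointing down it reaches from about 0.35 to 0.925 m from the base axis. Payload 6.4 kg.
Tool frame: the origin (TCP) lies at the very end of the fingers, on their centre line; the grasp point (between the pads) lies 19 mm behind it (hold_point_z is the distance from the TCP to the grasp point, in m); z points along the fingers, y is the line along which they close (so a half turn about z gives the same grasp; the last joint's range is limited). The gripper opens to 85 mm and grips with 20 to 120 N. Pads are 22 mm wide; open, the fingers measure 114 mm over their backs; the gripper's body (76 mm by 85 mm) begins 54 mm behind the grasp point. The pads swing forward as they close: fully open they stand 13 mm farther back than shut.
Start: joints at [-1.39, 0.245, 1.558, -0, 1.339, -0.174], TCP at [0.226, -0.61, 0.231] pointing down, gripper open.
Joint ranges: [-3.13, 3.13], [-1.02, 2.26], [0.13, 2.54], [-0.95, 4.09], [0.21, 2.88], [-2.74, 2.74]. Speed limits (rad/s): [2.57, 2.57, 3.14, 3.14, 3.14, 3.14].

INTERFACE

Orientations are given as a unit quaternion [x, y, z, w].
In Python, from rig import movep, move_straight, movej, let_go, grab, wait, ik, read_state, capture, PlanningError, sign_off, hold_point_z gives the robot as it stands. The module is installed in compiled form; this text tells all that it offers. Calls block until the motion is done:
- movep(position, orientation): joint-space move of the TCP to a pose.
- move_straight(position, rot=None, feed=0.15): straight line of the TCP; rot=None keeps the orientation; feed is the mean speed in m/s.
- movej(angles): joint-space move.
- let_go() and grab(grip_force=None): open the fingers fully, or close them until they stop; grip_force is the grip in N (None keeps the last).
- wait(seconds).
- ik(position, orientation): joint angles nearest the present ones, or None.
- read_state(): the state.
- capture(name): name is "side" or "top" or "wrist"; returns a dict with "img" (400x640x3 uint8, red, green, blue), "mtx" (3x3 intrinsics, pixels), "xyz" and "rotation" of the camera in the world; the wrist camera has in their place "mount" (4x4, takes a point from camera to tool coordinates, whose origin is the TCP and whose axes are the flange's). Camera axes: x right, y up, looking along -z (the intrinsics and any distortion apply to the point x, -y, -z); pixel columns grow to the right and rows downward; lengths in m; the calibration is good to about 2 mm. The wrist camera is an equidistant fisheye: a pixel r from the principal point sees the ray r / f radians off the axis. A picture is of the moment at which its call begins: read the wrist's pose just before it. There is no depth.
A pose or a line that the arm cannot do raises PlanningError and nothing moves.
- sign_off(): hands the job in; it is judged then, once.
The state is a dict: "t": time; "joints": joint angles; "qd": joint speeds; "effort": joint torques, N m; "position": TCP position; "tcp_rot": TCP orientation; "wrist_force": force on the tool from outside, world axes, zero at the start; "torque": the same for the moment, N m; "finger_gap": opening from 0.0 (shut) to 1.0 (fully open); "grip_force": force on a finger pad.
Only numpy, scipy, OpenCV 4.12 (cv2) and the standard library are available. Lean on these libraries where they do the work, as an engineer would, in place of code of your own. Each camera call takes 0.05 s, during which the arm holds its last target. There are 200 camera calls.

## Working session

There is one attempt and no reset: what is moved stays moved. The work goes in short steps, each a Python script; the robot and the scene stay as the last script left them, time stands still between calls to the robot, and variables do not carry over. Pictures are saved under pics/ and viewed, at most 10 in all, crops included, and the job is handed in when it is done.

```bash
mkdir -p pics; python3 - <<'E'
from rig import *
import cv2,numpy as np,pickle
d={}
for n in("side","top"):
    c=capture(n);d[n]=c
    cv2.imwrite(f"pics/{n}0.png",c["img"][:,:,::-1])
    print(n,c["mtx"],c["xyz"],c["rotation"],[k for k in c])
pickle.dump(d,open("c0.pkl","wb"))
print(read_state(),hold_point_z)
E
```

```text
side [[423.8556983    0.         320.76245349]
 [  0.         423.8556983  197.30880917]
 [  0.           0.           1.        ]] [0.16503498 1.12576464 0.65709216] [-0.0793026   0.54310907  0.82956941 -0.10275324] ['img', 'mtx', 'xyz', 'rotation']
top [[508.20016444   0.         325.84648434]
 [  0.         508.20016444 201.66197727]
 [  0.           0.           1.        ]] [ 0.3961604  -0.10409946  1.58412831] [-0.02871973  0.02588592  0.71625104 -0.6967708 ] ['img', 'mtx', 'xyz', 'rotation']
{'t': 0.1, 'joints': array([-1.39008843e+00,  2.45769748e-01,  1.55892360e+00, -1.65673040e-05,
        1.33870566e+00, -1.74093752e-01]), 'qd': array([-0.00047731, -0.00187674, -0.0021095 ,  0.00149277, -0.00087358,
        0.00093171]), 'effort': array([-6.70462541e-04, -4.30671394e+01, -3.27127755e+01, -1.72350619e-04,
        2.82488472e-03, -2.04180139e-05]), 'position': array([ 0.22572386, -0.60899616,  0.23025727]), 'tcp_rot': array([ 9.84304960e-01,  1.76473598e-01, -1.10466371e-05, -9.03143289e-04]), 'wrist_force': array([0.24083298, 1.29436309, 0.29138433]), 'torque': array([-0.05099011, -0.03638367, -0.03754531]), 'grip_force': 0.0, 'finger_gap': 1.002284142033376} 0.0187
```

View pics/top0.png

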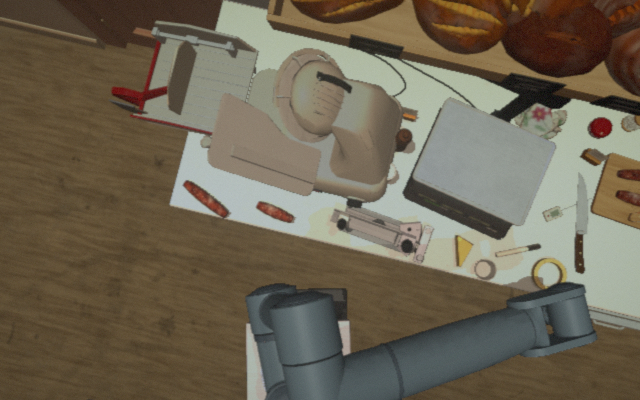

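View pics/side0.png

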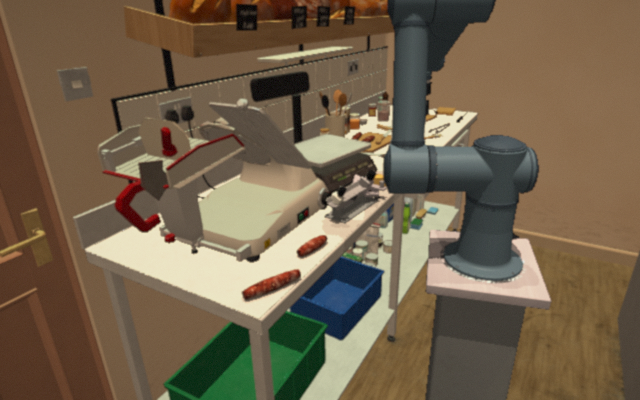

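The top view shows the short salami at about (275,211), the long one at (206,198), the pusher knob near (341,224) and the plunger knob near (408,245). I'll enlarge it.

```bash
python3 - <<'E'
import cv2
a=cv2.imread("pics/top0.png")
b=cv2.resize(a[190:270,320:450],None,fx=6,fy=6,interpolation=cv2.INTER_CUBIC)
c=cv2.resize(a[180:230,170:300],None,fx=6,fy=6,interpolation=cv2.INTER_CUBIC)[:118*1]
cv2.imwrite("pics/crop0.png",b)
E
cat > h.py <<'E'
import numpy as np,cv2,pickle
from scipy.spatial.transform import Rotation as R
def ray(c,u,v):
    m=c["mtx"];d=np.array([(u-m[0,2])/m[0,0],-(v-m[1,2])/m[1,1],-1])
    return np.array(c["xyz"]),R.from_quat(c["rotation"]).apply(d)
def atz(c,u,v,z):
    o,d=ray(c,u,v);return o+d*(z-o[2])/d[2]
def proj(c,p):
    q=R.from_quat(c["rotation"]).inv().apply(np.asarray(p)-c["xyz"]);m=c["mtx"]
    return np.stack([m[0,2]+m[0,0]*q[...,0]/-q[...,2],m[1,2]-m[1,1]*q[...,1]/-q[...,2]],-1)
E
python3 - <<'E'
from h import *
d=pickle.load(open("c0.pkl","rb"));t=d["top"]
for n,u,v,z in[("short",275,211,.018),("long",206,198,.018),("pk",341,224,.14),("plk",408,245,.10),("bar",425,245,.048)]:print(n,atz(t,u,v,z))
E
```

```text
short [0.49289746 0.05827376 0.018     ]
long [0.53912177 0.27116196 0.018     ]
pk [ 0.44319952 -0.14111986  0.14      ]
plk [ 0.37813141 -0.33503981  0.1       ]
bar [ 0.37610278 -0.39422285  0.048     ]
```

View pics/crop0.png

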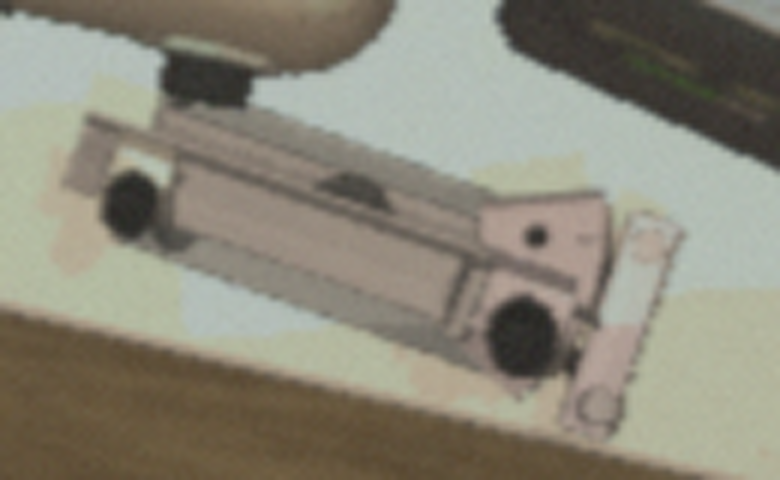

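The near marker at crop (598,408) looks like the raised screw, and the far one at (647,243) like the flat plug. I'll check both with the wrist camera.

```bash
python3 - <<'E'
from rig import *
import cv2,pickle,numpy as np
W={}
for n,p,q in[("wg",[.36,-.26,.27],[1,0,0,0]),("ws",[.40,.08,.25],[0.985,0,0.174,0])]:
    try:
        movep(p,q)
    except PlanningError as e: print(n,e);continue
    wait(.2);s=read_state();c=capture("wrist");c["state"]=s;W[n]=c
    cv2.imwrite(f"pics/{n}.png",c["img"][:,:,::-1]);print(s["t"],s["position"],s["tcp_rot"])
print(c["mtx"],c["mount"]);pickle.dump(W,open("w.pkl","wb"))
E
```

```text
1.7083 [ 0.35988495 -0.26066708  0.26990918] [ 9.99999850e-01 -5.17173524e-04 -1.28631277e-04 -1.24513387e-04]
3.25 [0.40037863 0.07922706 0.25012936] [ 9.84770035e-01 -8.01924426e-04  1.73859985e-01  2.03966414e-04]
[[309.70691629   0.         315.89021006]
 [  0.         309.70691629 203.59451052]
 [  0.           0.           1.        ]] [[ 1.57451348e-04  9.46375997e-01  3.23067248e-01  8.20399532e-02]
 [ 9.99999956e-01 -6.72150288e-05 -2.90467856e-04 -6.52466804e-04]
 [-2.53176833e-04  3.23067279e-01 -9.46375966e-01 -1.42522884e-01]
 [ 0.00000000e+00  0.00000000e+00  0.00000000e+00  1.00000000e+00]]
```

View pics/wg.png

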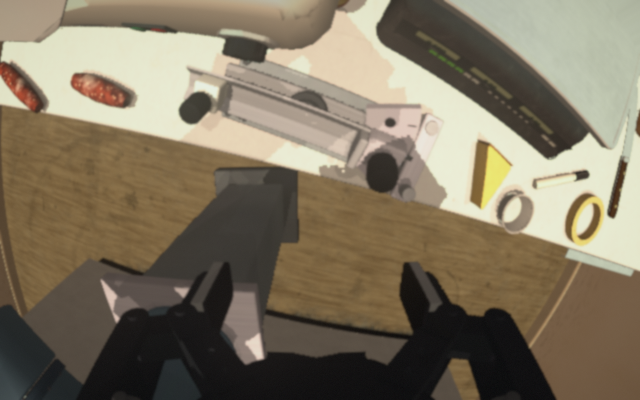

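View pics/ws.png

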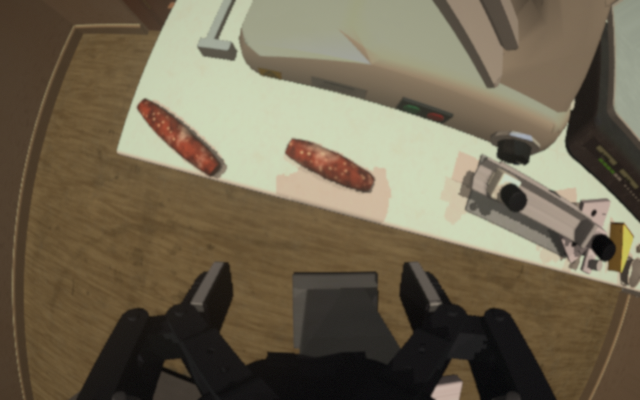

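The wrist views show the plunger knob at (382,170), the pusher knob at (194,108), the far plug at (432,125) and the near screw at (405,190). In the second one, the short salami runs from (288,146) to (374,184). I'll put enlargements of these in one picture.

```bash
python3 - <<'E'
import cv2,numpy as np
a=cv2.imread("pics/wg.png");b=cv2.imread("pics/ws.png")
k=dict(interpolation=cv2.INTER_CUBIC)
x=cv2.resize(a[85:215,325:455],None,fx=3,fy=3,**k)   #390x390
y=cv2.resize(a[50:180,180:310],None,fx=3,fy=3,**k)
z=cv2.resize(b[130:200,280:410],None,fx=3,fy=3,**k) #210x390
w=cv2.resize(b[150:220,460:590],None,fx=3,fy=3,**k)
cv2.imwrite("pics/crop1.png",np.vstack([np.hstack([x,y]),np.hstack([z,w])]))
E
```

```text
(no output)
```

View pics/crop1.png

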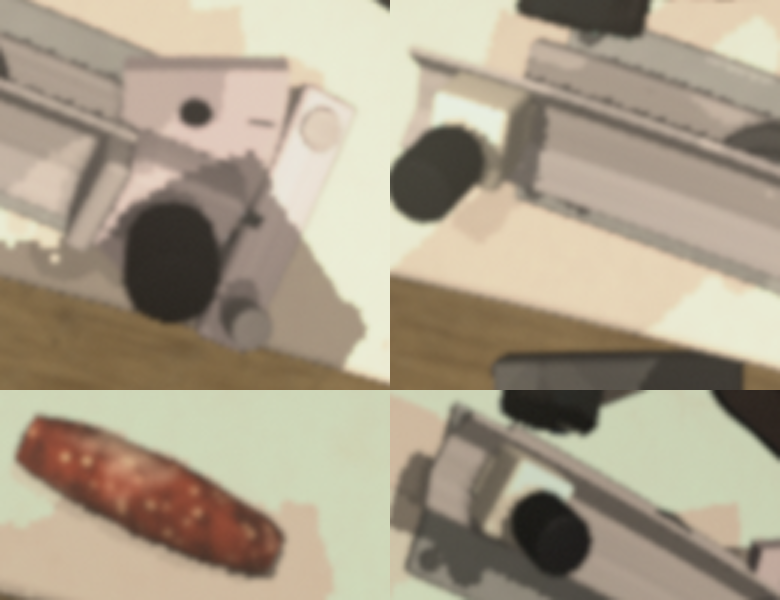

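The tall screw is on the near side and the flat plug is on the far side, so the target angle is -0.314. Next I'll fit the guide pose and the salami pose.

```bash
cat >> h.py <<'E'
def wcam(c):
    T=np.eye(4);T[:3,:3]=R.from_quat(c["state"]["tcp_rot"]).as_matrix();T[:3,3]=c["state"]["position"]
    return T@c["mount"]
def wproj(c,P):
    T=wcam(c);q=(np.asarray(P)-T[:3,3])@T[:3,:3];x,y,z=q[...,0],-q[...,1],-q[...,2]
    r=np.hypot(x,y);th=np.arctan2(r,z);m=c["mtx"]
    return np.stack([m[0,2]+m[0,0]*th*x/r,m[1,2]+m[1,1]*th*y/r],-1)
def wz(c,u,v,z):
    T=wcam(c);m=c["mtx"];a=np.array([(u-m[0,2])/m[0,0],(v-m[1,2])/m[1,1]]);th=np.linalg.norm(a)
    d=np.array([*(a/th*np.sin(th)),np.cos(th)])*[1,-1,-1];d=T[:3,:3]@d
    return T[:3,3]+d*(z-T[2,3])/d[2]
def guide(gx,gy,psi):
    """rotation of plate frame and pivot"""
    return R.from_euler("z",psi)*R.from_euler("y",-np.radians(28)),np.array([gx,gy,.062])
def tp(g,a,p):
    """point p (pivot-based trough axes) in world at swing a"""
    A,o=guide(*g);return o+(A*R.from_euler("z",a)).apply(p)
E
python3 - <<'E'
from h import *
from scipy.optimize import least_squares
W=pickle.load(open("w.pkl","rb"));t=pickle.load(open("c0.pkl","rb"))["top"]
def model(x):
    g=x[:3];h,s=x[3:5];z=R.from_euler("z",g[2])
    o=np.array([g[0],g[1],0]);m=lambda sg,zz:o+z.apply([sg*.155*np.sin(.314)*np.cos(np.radians(28)),-.155*np.cos(.314),zz])
    return dict(pk=tp(g,0,[0,.113-s,.061]),pl=tp(g,0,[0,-.094,h]),hole=tp(g,.314,[0,-.094,0]),ts=m(-1,.072),fp=m(1,.051))
O=[("t","pk",341.7,224),("t","pl",407,246.2),("t","hole",409.5,229.3),("t","ts",419.8,257.7),("t","fp",428,230.5),
("wg","pk",196,107.3),("wg","pl",382.3,172.7),("wg","hole",390,122.7),("wg","ts",408,194.3),("wg","fp",431.7,127.7),("ws","pk",514,198)]
def f(x):
    m=model(x);r=[]
    for c,n,u,v in O:
        p=proj(t,m[n]) if c=="t" else wproj(W[c],m[n]);r+=list(p-[u,v])
    return r
s=least_squares(f,[.41,-.24,-.25,.06,.005],loss="soft_l1");print(s.x,"\n",np.round(np.array(f(s.x)).reshape(-1,2),1))
for k,v in model(s.x).items():print(k,v)
np.save("g.npy",s.x)
a=wz(W["ws"],289.5,145.5,.018);b=wz(W["ws"],371.7,184.2,.018);print(a,b,(a+b)/2,np.linalg.norm(a-b),np.degrees(np.arctan2(*(a-b)[:2])),atz(t,275,211,.018))
E
```

```text
[ 0.43024096 -0.24886274 -0.37185996  0.05461365  0.00907754] 
 [[-0.7  0.9]
 [-1.1  1. ]
 [-1.2  0.8]
 [-0.6  0.8]
 [-0.9  1.1]
 [-0.   0.2]
 [-0.3 -0.2]
 [ 0.1 -0.8]
 [ 1.4  0.1]
 [ 0.8 -0.2]
 [ 0.4 -0.6]]
pk [ 0.4413206  -0.14163756  0.1158598 ]
pl [ 0.37219899 -0.32712203  0.11022099]
hole [ 0.421639   -0.34147063  0.07563034]
ts [ 0.33729423 -0.37084945  0.072     ]
fp [ 0.41605688 -0.40156723  0.051     ]
[0.51211938 0.11376351 0.018     ] [0.4616641  0.00762541 0.018     ] [0.48689174 0.06069446 0.018     ] 0.11752035227663349 25.42519003275997 [0.49289746 0.05827376 0.018     ]
```

```bash
cat >> h.py <<'E'
import os
G=np.load("g.npy") if os.path.exists("g.npy") else None
def tool(a,flip=1):
    """tool orientation: z=-normal, y=-+trough x (closing across)"""
    A,_=guide(*G[:3]);A=A*R.from_euler("z",a)
    M=A.as_matrix();x=M[:,1]*flip*-1;z=-M[:,2];return R.from_matrix(np.stack([x,np.cross(z,x),z],1)).as_quat()
E
python3 - <<'E'
from h import *
from rig import *
from scipy.optimize import least_squares
W=pickle.load(open("w.pkl","rb"));t=pickle.load(open("c0.pkl","rb"))["top"]
s=least_squares(lambda p:np.r_[proj(t,p)-[355,203.5],wproj(W["wg"],p)-[245,47],wproj(W["ws"],p)-[515,149]],[.5,-.15,.1])
print("black",s.x,s.fun.round(1));print("pk after",tp(G[:3],-.314,[0,.104,.061]))
g=G[:3];h=G[3]
for f in(1,-1):
    for a in(0,-.314):
        for nm,p in(("pl",[0,-.094,h-.0187+.06]),("pl",[0,-.094,h-.0187]),("seat",[0,.005,.0216]),("pk",[0,.1,.046])):
            q=ik(tp(g,a,p),tool(a,f));print(f,a,nm,None if q is None else q.round(2))
    M=R.from_euler("z",np.radians(-25.4))*R.from_euler("y",-np.radians(15));m=M.as_matrix();x=-m[:,1]*f;z=-m[:,2]
    q=R.from_matrix(np.stack([x,np.cross(z,x),z],1)).as_quat()
    for d in(.12,-.009):
        r=ik(np.array([.4885,.0605,.0185])+d*m[:,2],q);print(f,"sal",None if r is None else r.round(2))
E
```

```text
black [ 0.50663862 -0.18275283  0.06848655] [-1.3 -0.3  0.3 -0.2  0.2  0.4]
pk after [ 0.46592475 -0.1566081   0.13094018]
1 0 pl [-1.16 -0.33  2.34  0.47  0.84  2.09]
1 0 pl [-1.11 -0.14  2.3   0.53  0.68  2.04]
1 0 seat [-0.87 -0.18  2.37  0.44  0.57  2.32]
1 0 pk [-0.63 -0.29  2.4   0.22  0.57  2.73]
1 -0.314 pl [-1.21 -0.39  2.41  0.48  0.85  2.35]
1 -0.314 pl [-1.15 -0.18  2.37  0.56  0.67  2.29]
1 -0.314 seat [-0.87 -0.18  2.36  0.43  0.57  2.63]
1 -0.314 pk None
1 sal [-0.03 -0.21  2.22 -0.14  0.89 -2.65]
1 sal [-0.06  0.13  2.19 -0.18  0.59 -2.62]
-1 0 pl [-1.16 -0.33  2.34  0.47  0.84 -1.05]
-1 0 pl [-1.11 -0.14  2.3   0.53  0.68 -1.1 ]
-1 0 seat [-0.87 -0.18  2.37  0.44  0.57 -0.83]
-1 0 pk [-0.63 -0.29  2.4   0.22  0.57 -0.42]
-1 -0.314 pl [-1.21 -0.39  2.41  0.48  0.85 -0.79]
-1 -0.314 pl [-1.15 -0.18  2.37  0.56  0.67 -0.85]
-1 -0.314 seat [-0.87 -0.18  2.36  0.43  0.57 -0.51]
-1 -0.314 pk [-0.62 -0.24  2.33  0.21  0.59 -0.09]
-1 sal [-0.03 -0.21  2.22 -0.14  0.89  0.49]
-1 sal [-0.06  0.13  2.19 -0.18  0.59  0.52]
```

```bash
python3 - <<'E'
from h import *
from rig import *
g=G[:3];h=G[3]
P=lambda a,l:tp(g,a,[0,-.094,h-.0187+l])
def st(n):
    s=read_state();A,o=guide(*g);q=A.inv().apply(s["position"]-o);print(n,round(s["t"],1),q.round(4),"F",A.inv().apply(s["wrist_force"]).round(1),"gap",round(s["finger_gap"],3),round(s["grip_force"],1))
movep(P(0,.07),tool(0,-1));st("above")
move_straight(P(0,.0),feed=.1);st("down")
grab(60);st("grab")
move_straight(P(0,.015),feed=.06);st("lift")
for a in(-.105,-.21,-.314):
    move_straight(P(a,.015),rot=tool(a,-1),feed=.05);st(a)
E
```

```text
above 5.4 [ 0.0002 -0.0937  0.106 ] F [ 0.1  0.4 -0.5] gap 0.997 0.0
down 6.3 [ 0.0003 -0.0941  0.0362] F [ 0.4 -0.4 -0.1] gap 1.0 0.0
grab 6.8 [ 0.0005 -0.0943  0.0364] F [-0.9  0.8  6.1] gap 0.346 58.7
lift 7.2 [-0.0001 -0.0941  0.0508] F [ 3.3 -1.6 -8.7] gap 0.348 59.9
-0.105 7.6 [-0.0105 -0.0934  0.0504] F [  1.7  -2.4 -10.2] gap 0.35 60.0
-0.21 7.9 [-0.0202 -0.0917  0.0504] F [ 0.9 -2.  -9. ] gap 0.347 60.1
-0.314 8.3 [-0.0297 -0.089   0.0504] F [ 2.8 -1.  -8.3] gap 0.346 60.2
```

```bash
python3 - <<'E'
from h import *
from rig import *
import cv2
g=G[:3];h=G[3];a=-.314
P=lambda a,l:tp(g,a,[0,-.094,h-.0187+l])
def st(n):
    s=read_state();A,o=guide(*g);q=A.inv().apply(s["position"]-o);print(n,round(s["t"],1),q.round(4),"F",A.inv().apply(s["wrist_force"]).round(1),"gap",round(s["finger_gap"],3),round(s["grip_force"],1))
for l in(.009,.005,.002):
    move_straight(P(a,l),feed=.05);st(l)
let_go();st("open")
move_straight(P(a,.08),feed=.15)
p=tp(g,0,[0,-.02,.27])-np.array([.03,0,0]);movep(p,[1,0,0,0]);wait(.2)
s=read_state();c=capture("wrist");c["state"]=s;t=capture("top");pickle.dump((c,t),open("w2.pkl","wb"))
i=c["img"][:,:,::-1];cv2.imwrite("pics/w2.png",i)
for n,q in(("pl",[0,-.094,h]),("pl+10",[0,-.094,h+.0105]),("pk",[0,.113-G[4],.061]),("ptr",[0,-.155,0])):print(n,wproj(c,tp(g,a,q)),proj(t,tp(g,a,q)))
u,v=wproj(c,tp(g,a,[0,-.094,h])).astype(int);v=max(v,80)
x=cv2.resize(i[v-70:v+70,u-70:u+70],None,fx=4,fy=4,interpolation=cv2.INTER_CUBIC);print(u-70,v-70)
cv2.imwrite("pics/c2.png",x)
E
```

```text
0.009 8.6 [-0.0295 -0.0891  0.0443] F [ 0.6 -1.  -8. ] gap 0.348 60.4
0.005 8.8 [-0.0293 -0.0892  0.0403] F [ 1.4 -0.5 -7.1] gap 0.35 60.5
0.002 9.1 [-0.0292 -0.0893  0.0376] F [ 1.3  0.7 -6.2] gap 0.349 60.5
open 9.6 [-0.029  -0.0895  0.038 ] F [ 1.1 -0.2  0.1] gap 0.997 0.0
pl [398.66549264 109.95855566] [400.80896938 254.89631107]
pl+10 [399.12565955 114.28795709] [400.70633525 256.59687068]
pk [ 2.51885283e+02 -2.21822424e-01] [346.11943574 216.02933699]
ptr [428.01103046 120.36250256] [417.27210246 258.08293078]
328 39
```

View pics/c2.png

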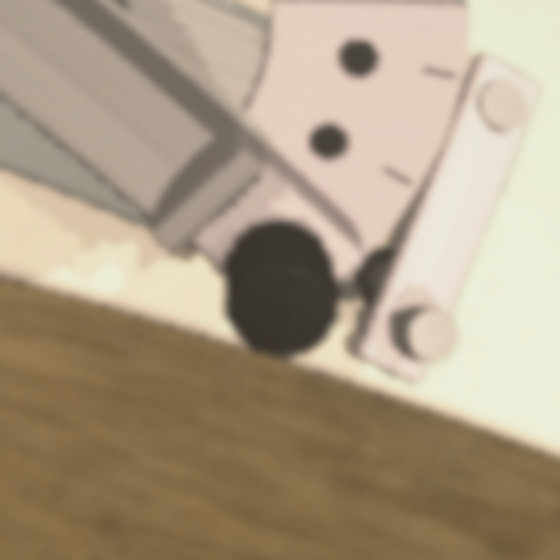

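The knob sits at (398,111). That matches the fully-in prediction of (398.7,110), at the near hole in line with the tall screw. Now the salami.

```bash
python3 - <<'E'
from h import *
from rig import *
import cv2
g=G[:3];a=-.314
def st(n):
    s=read_state();A,o=guide(*g);A=A*R.from_euler("z",a);q=A.inv().apply(s["position"]-o);print(n,round(s["t"],1),s["position"].round(4),q.round(4),"F",A.inv().apply(s["wrist_force"]).round(1),"gap",round(s["finger_gap"],3),round(s["grip_force"],1))
m=(R.from_euler("z",np.radians(-25.4))*R.from_euler("y",-np.radians(15))).as_matrix();x=m[:,1];z=-m[:,2]
q=R.from_matrix(np.stack([x,np.cross(z,x),z],1)).as_quat()
c=np.array([.4885,.0605,.0185])
movep(c+.11*m[:,2],q);st("above")
move_straight(c-.009*m[:,2],feed=.12);st("down")
grab(35);st("grab")
move_straight(c+.10*m[:,2],feed=.12);st("lift")
movep(tp(g,a,[0,.009,.12]),tool(a,-1));wait(.2);st("over")
s=read_state();w=capture("wrist");w["state"]=s;t=capture("side");pickle.dump((w,t),open("w3.pkl","wb"))
i=cv2.resize(w["img"][:,:,::-1],(800,500));cv2.imwrite("pics/w3.png",i)
E
```

```text
above 13.3 [0.4634 0.072  0.1255] [-0.1397  0.2816  0.0963] F [-0.1 -0.4  0.8] gap 0.997 0.0
down 14.4 [0.4911 0.0594 0.0104] [-0.165   0.2716 -0.0196] F [ 0.5 -0.4 -0.4] gap 1.003 0.0
grab 14.9 [0.4908 0.0595 0.0103] [-0.1654  0.2715 -0.0196] F [-0.  -0.6  6.1] gap 0.42 34.7
lift 16.0 [0.4645 0.0715 0.1141] [-0.1438  0.2802  0.0857] F [-0.4 -1.5 -1.6] gap 0.418 35.1
over 17.4 [ 0.3836 -0.2204  0.1689] [-0.0004  0.0099  0.1197] F [-1.1 -0.9 -1.8] gap 0.417 35.0
```

View pics/w3.png

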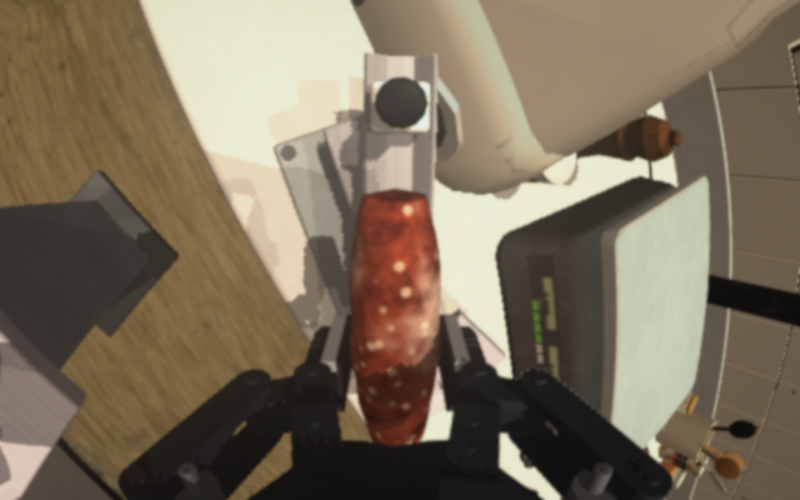

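The salami is held straight and in line with the trough. Its left end is at (318,157) in full-picture pixels. I'll compute the offset along its length and set it down.

```bash
python3 - <<'E'
from h import *
from rig import *
g=G[:3];a=-.314
w,_=pickle.load(open("w3.pkl","rb"));M=w["mount"];m=w["mtx"]
b=(np.array([318.4,156.5])-m[[0,1],2])/m[0,0];th=np.hypot(*b)
d=M[:3,:3]@(np.array([*(b/th*np.sin(th)),np.cos(th)])*[1,-1,-1]);o=M[:3,3]
e=o+d*(-.009-o[2])/d[2];print("end in tool",e)
off=e[0]-.060; print("salami mid offset",off)
if abs(off)<.012:
    def st(n):
        s=read_state();A,o=guide(*g);A=A*R.from_euler("z",a);q=A.inv().apply(s["position"]-o);print(n,round(s["t"],1),q.round(4),"F",A.inv().apply(s["wrist_force"]).round(1),"gap",round(s["finger_gap"],3))
    y=.009-off
    move_straight(tp(g,a,[0,y,.06]),rot=tool(a,-1),feed=.1);st("near")
    for z in(.032,.026,.024,.0225,.021):
        move_straight(tp(g,a,[0,y,z]),feed=.06);st(z)
        A,_=guide(*g)
        if A.inv().apply(read_state()["wrist_force"])[2]>3: break
E
```

```text
end in tool [ 0.05910025 -0.00023834 -0.009     ]
salami mid offset -0.0008997532085457255
near 18.2 [0.0003 0.01   0.0602] F [-0.9 -0.3 -1.8] gap 0.421
0.032 18.8 [0.0003 0.0099 0.0322] F [-1.6 -0.1 -1.5] gap 0.42
0.026 19.1 [-0.      0.0099  0.0261] F [-0.9  0.2 -2.1] gap 0.425
0.024 19.3 [-0.      0.0099  0.024 ] F [-1.5 -1.5 -1.9] gap 0.42
0.0225 19.6 [-0.0001  0.0099  0.0224] F [-0.5 -0.9 -1.8] gap 0.418
0.021 19.8 [0.0002 0.01   0.0216] F [-7.  -2.1 19.6] gap 0.421
```

```bash
python3 - <<'E'
from h import *
from rig import *
import cv2
g=G[:3];a=-.314;y=.0099
def st(n):
    s=read_state();A,o=guide(*g);A=A*R.from_euler("z",a);q=A.inv().apply(s["position"]-o);print(n,round(s["t"],1),q.round(4),"F",A.inv().apply(s["wrist_force"]).round(1),"gap",round(s["finger_gap"],3))
move_straight(tp(g,a,[0,y,.0220]),feed=.05);st("back")
let_go();st("open")
move_straight(tp(g,a,[0,y,.12]),feed=.12);st("up")
wait(.2);s=read_state();w=capture("wrist");w["state"]=s;pickle.dump(w,open("w4.pkl","wb"))
cv2.imwrite("pics/w4.png",cv2.resize(w["img"][:,:,::-1],(800,500)))
for n,q in(("pk",[0,.113-G[4],.061]),("end",[0,.069,.0306]),("endR",[0,-.051,.0306])):print(n,wproj(w,tp(g,a,q))*1.25)
E
```

```text
back 20.1 [0.0003 0.0099 0.0221] F [-1.3 -0.7  1.1] gap 0.42
open 20.6 [0.     0.0099 0.022 ] F [0.5 0.1 0.7] gap 0.997
up 21.6 [-0.0006  0.0099  0.1195] F [-0.4 -0.3 -0.6] gap 0.995
pk [398.89544053 106.11555613]
end [398.38031271 167.10711461]
endR [397.88688314 342.52170422]
```

View pics/w4.png

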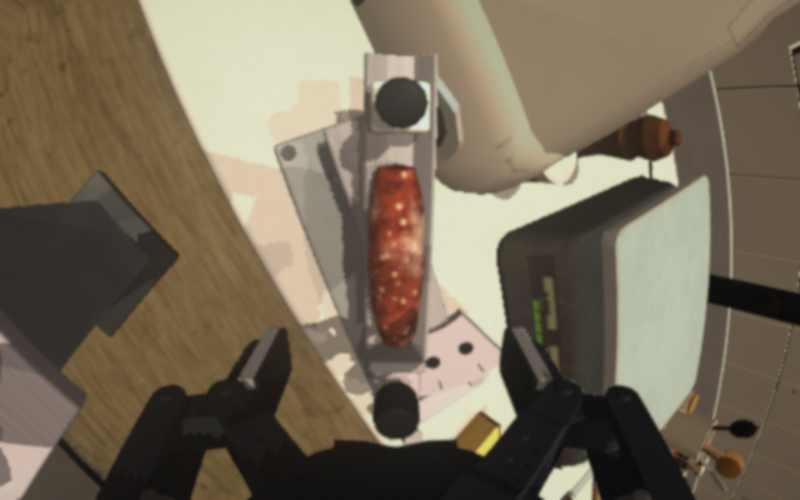

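The salami lies in the trough, ends at rows 167 and 347. The pusher knob is at (402,103), within 2 mm of the prediction. Next I'll grip the knob and slide it with force monitoring.

```bash
python3 - <<'E'
from h import *
from rig import *
g=G[:3];a=-.314;x=.001;z=.046
def st(n,p=1):
    s=read_state();A,o=guide(*g);A=A*R.from_euler("z",a);q=A.inv().apply(s["position"]-o);F=A.inv().apply(s["wrist_force"])
    if p:print(n,round(s["t"],1),q.round(4),"F",F.round(1),"gap",round(s["finger_gap"],3))
    return F
T=lambda y,z=z:tp(g,a,[x,y,z])
movep(T(.106,.13),tool(a,-1))
move_straight(T(.106),feed=.12);st("down")
grab(30);f0=st("grab")
move_straight(T(.082),feed=.05);st("slid")
y=.082
while y>.068:
    y-=.001;move_straight(T(y),feed=.03);F=st(round(y,4))
    if F[1]-f0[1]>9:break
E
```

```text
down 23.2 [0.0014 0.1055 0.0462] F [-0.3  1.   0.2] gap 0.999
grab 23.7 [0.0016 0.1062 0.0464] F [0.2 0.2 6.2] gap 0.294
slid 24.4 [0.0016 0.0819 0.0464] F [-0.8 -1.6  8.2] gap 0.291
0.081 24.6 [0.0016 0.0812 0.0464] F [-0.6  0.4  8.5] gap 0.294
0.08 24.9 [0.0016 0.0804 0.0464] F [-0.9  1.2  7.5] gap 0.297
0.079 25.1 [0.0015 0.0794 0.0464] F [-1.6  2.3  7.6] gap 0.294
0.078 25.4 [0.0015 0.0784 0.0464] F [-0.4  2.7  8.1] gap 0.295
0.077 25.6 [0.0015 0.0774 0.0464] F [-0.8  2.2  8.8] gap 0.294
0.076 25.9 [0.0015 0.0764 0.0464] F [-1.9  2.6  7.7] gap 0.292
0.075 26.1 [0.0015 0.0763 0.0464] F [0.3 9.2 5.3] gap 0.294
```

```bash
python3 - <<'E'
from h import *
from rig import *
import cv2
g=G[:3];a=-.314;x=.001
T=lambda y,z:tp(g,a,[x,y,z])
A,o=guide(*g);A=A*R.from_euler("z",a)
move_straight(T(.0743,.046),feed=.03);s=read_state();print(A.inv().apply(s["wrist_force"]).round(1),A.inv().apply(s["position"]-o).round(4))
let_go();move_straight(T(.0755,.15),feed=.12);move_straight(T(-.01,.17),feed=.2);wait(.3)
s=read_state();w=capture("wrist");w["state"]=s
i=cv2.resize(w["img"][:,:,::-1][40:330,180:460],None,fx=2,fy=2,interpolation=cv2.INTER_CUBIC);cv2.imwrite("pics/w5.png",i);print(s["t"])
for n,q in(("pk",[0,.075,.061]),("face",[0,.06,.0306]),("stop",[0,-.06,.043]),("pl",[0,-.094,G[3]]),("pl+10",[0,-.094,G[3]+.0105])):print(n,(wproj(w,tp(g,a,q))-[180,40])*2)
E
```

```text
[ 0.9 13.4  3.6] [0.0015 0.0763 0.0465]
28.8917
pk [273.70966608 120.80298662]
face [273.47426722 154.06728535]
stop [272.94155673 409.17005618]
pl [272.8002526  481.03482453]
pl+10 [272.81958429 492.89438703]
```

View pics/w5.png

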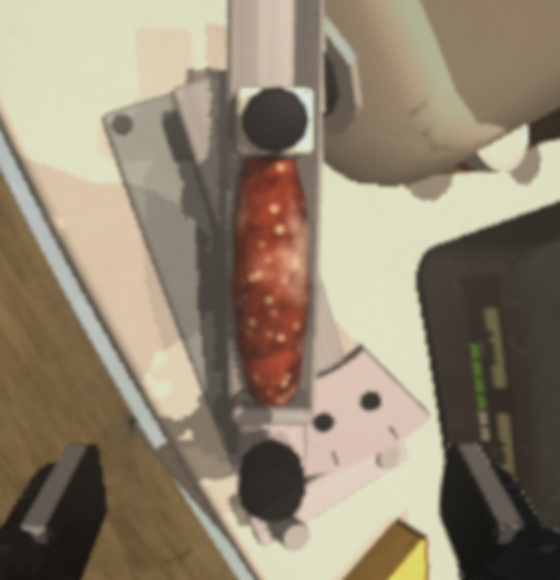

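The salami lies between the pusher face (row 155) and the end stop (row 408). The plunger knob is at (272,480), where the model puts it when fully in. The gripper is clear of everything, so I'm handing in.

```bash
python3 -c "
from rig import *
print(sign_off())"
```

```text
the job is handed in; nothing more can be done
None
```

I handed the job in at about 29 s: the trough is locked in the near hole (thumb-screw side), and the short salami is held between the pusher and the end stop; the last picture confirmed this, but no verdict came back.

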